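# Clip a fragile clay plaque into its display cradle

## Task

Mount the rectangular clay plaque in the display cradle: tilt it to slip one end under the cradle's fixed lip, then press the other end down until the sprung catch snaps back over its edge and the plaque lies flat and flush in the recess, and let go. The plaque is brittle: hold, carry, set down and press it gently, with never more than about 35 N from the gripper. Leave the small things lying around it on the bench where they are.

Things in the scene. Friction and masses are not known exactly. Their poses are not given: they have to be found in the camera images.
- plaque: Rectangular fired-clay plaque, 120 x 60 x 16 mm, 0.15 to 0.31 kg, lying face up on the foam rest. Origin: centre of its underside; x along its length, y along its width, z out of its decorated face. Its ends are alike: either may go under the lip. Brittle: the gripper may load it with 35 N at most, both fingers' forces added (so under 17 N a finger when pinching).
- plaque_top (a point): Centre of the plaque's decorated upper face, 16 mm over its origin; same axes.
- rest: White foam rest, 100 x 40 x 20 mm, fixed, under the plaque, which overhangs it by about 10 mm all round. Origin: centre of its underside; x along its length.
- cradle: Dark steel base of the display cradle, fixed, 200 x 110 x 10 mm. Origin: at table height, below the nominal centre of the grey tray it carries; x runs from the tray's lip end to its catch end, z up. The tray is clamped level on the base at a setting that is not measured: 0 to 20 mm higher and up to 6 mm either way along x from nominal. Find its floor and end wall by touch.
- tray_mid (a point): Centre of the base's top, below the tray. The tray's recess is 123 x 66 mm and 16 mm deep: the plaque's face is flush with the side walls when down. Its floor is 22 to 42 mm above the table by the unmeasured setting. Sideways the tray sits true on the base. The plaque lies loose in it; fingers beside the plaque would meet the side walls.
- lip_end (a point): Point on the base's top below the nominal place of the recess's end wall (x -61.5 mm; truly up to 6 mm either way). There a rigid lip, 9 mm thick, spans the recess and overhangs it by 7 mm, its underside 19.5 mm above the recess floor. The plaque goes in tilted 15 to 23 degrees, low end sliding on the floor under the lip up to the wall.
- catch_end (a point): Point on the base's top below the nominal place of the recess's other end. Here the catch, a 40 mm wide aluminium tongue, 4 mm thick, overhangs the recess by 6 mm, underside 17.5 mm above its floor; a 60 degree ramp rises outward 14 mm from its tip. Once hooked, the plaque's high end rests on the ramp (about 13 degrees tilt): let go there and press down 25 mm from that end.
- catch (a joint): How far the catch is pushed back, m: 0 = fully out over the recess, at most 0.010. Its spring pushes with 3 N at 0 and 0.4 N more per mm. Pressing the plaque's high end past it takes some 5 to 15 N, depending on friction; it then snaps back to 0 over the plaque.
- glass_jar: closed clear glass jar, 54 mm wide, 62 mm high; a bystander. Origin: centre of its underside.
- medallion: round clay medallion, 64 mm wide, 13 mm thick; a bystander (not the plaque). Origin: centre of its underside.
- brush: brush, 170 mm long, lying flat; a bystander. Origin: centre of its underside as it lies.
- sherd: flat irregular pot sherd, about 70 x 60 x 9 mm; a bystander. Origin: centre of its underside.
- spatula: spatula, 180 mm long, lying flat; a bystander. Origin: centre of its underside as it lies.
- beaker: glass beaker, 70 mm wide, 85 mm high; a bystander. Origin: centre of its underside.
There are look-alikes about, which are no part of the job. What is shaped like the plaque but blue is not meant.

How it is judged (in metres and radians):
At the end, for the whole second after the job is handed in: The plaque rests face up in the recess, level to 2 degrees, square to the cradle to 4.5 degrees, underside 19 to 43.7 mm above the table (by the tray setting), centre within 9.5 mm along and 4.5 mm across the cradle origin, the catch back out over it (joint below 2 mm) (x of plaque in the frame of cradle between -0.0095 and 0.0095 m and y of plaque in the frame of cradle between -0.0045 and 0.0045 m and z of plaque in the frame of cradle between 0.019 and 0.0437 m and angle between plaque's own z axis and vertical below 0.035 rad and angle between the x axis of plaque and the x axis of cradle, either way round below 0.08 rad and value of joint catch below 0.002 m and linear speed of plaque below 0.02 m/s and angular speed of plaque below 0.2 rad/s); the robot touches nothing.
It fails at once if the gripper squeezes or presses the plaque with more than 35 N (contact force between the fingers and plaque above 35 N).
It fails at once if the plaque is dropped or knocked hard on the cradle (over 60 N) (contact force between plaque and cradle above 60 N).
It fails at once if the jar, medallion, brush, sherd, spatula or beaker is displaced by more than 40 mm (distance of any of glass_jar, medallion, brush, sherd, spatula, beaker from where it was at the start of the episode above 0.04 m).
It also fails if it takes over 58 s, if anything falls off the work surface, if the arm or the gripper's body presses on something with over 40 N, if the wrist force passes 120 N, or if a joint passes its speed limit or range.

## Robot

A 6-joint arm with a two-finger parallel gripper is mounted at the origin on the work surface. World frame = base frame: x ahead of the robot, y to its left, z up, the work surface at z = 0. Lengths are in mm, angles in rad, forces in N, time in s.
With the tool pointing down it reaches from about 400 to 925 mm from the base axis. Payload 12.5 kg.
Tool frame: the origin (TCP) lies between the finger pads; the fingertips stand env.tip_extent ahead of it and the grasp point (between the pads) lies 11 mm behind it (env.tip_extent is the distance from the TCP to the fingertips, in mm); z points along the fingers, y is the line along which they close (so a half turn about z gives the same grasp; the last joint's range is limited). The gripper opens to 95 mm and grips with 3 to 60 N. Pads are 20 mm wide; open, the fingers measure 119 mm over their backs; the gripper's body (75 mm by 180 mm) begins 59 mm behind the grasp point.
Start: joints at [-1.265, 0.491, 1.559, -0, 1.092, -0.106], TCP at [250.186, -572.759, 222.661] pointing down, gripper open.
Joint ranges: [-3.1, 3.1], [-0.84, 2.19], [0.05, 2.79], [-1.13, 4.28], [0.06, 2.93], [-2.69, 2.69]. Speed limits (rad/s): [2.22, 2.22, 2.79, 3.14, 3.14, 3.14].

## Interface

Orientations are given as [roll, pitch, yaw] about the fixed x, y, z axes, in that order (R = Rz(yaw) Ry(pitch) Rx(roll)).
In Python, from cell import env gives the robot as it stands.
- The arm moves only by the tool carry_out, never from a script. Its argument "motion" is a list of rows, each a list of 5 numbers: the shift along the tool's x, y, z in mm, then the turn about the tool's z in degrees, then the closure, from 0 (fully open) to 1 (shut). A call has 1 to 12 rows; each row shifts and turns the commanded pose from where the row before left it, along the tool's axes as they then stand; what a row does not reach is not made up. A row lasts 1/10 s, in which the tool goes at most 50 mm and 8.59 degrees, less where a joint would pass 70% of its speed; a pose out of reach is approached as far as the arm can. A call with a gripper value outside its range is refused whole. The fingers move at their own pace and stop on an object; the grip force is fixed at half the most. Time passes only in rows, so rows that do not move let the fingers close. It gives the time, the measured TCP pose, the force, the opening and the grip force at its end, in the units of the state.
- env.state(): the state, without advancing time (a new reading comes with each control period).
- env.read_camera(name): name is "scene" or "top" or "wrist"; returns a dict with "color" (400x640x3 uint8, red, green, blue), "K" (3x3 intrinsics, pixels), "R" (3x3) and "t" (3): a world point X has camera coordinates R X + t; the wrist camera has in their place "hand_eye" (4x4, takes a point from camera to tool coordinates, whose origin is the TCP and whose axes are the flange's). Camera axes: x right, y down, z forward; pixel columns grow to the right and rows downward; lengths in mm; the calibration is good to about 2 mm. A picture is of the moment at which its call begins: read the wrist's pose just before it. There is no depth.
- env.job_done(): hands the job in; it is judged then, once.
The state is a dict: "t": time; "joints": joint angles; "qvel": joint speeds; "tau": joint torques, N m; "eef_pos": TCP position; "tcp_rot": TCP orientation; "ft_force": force on the tool from outside, world axes, zero at the start; "moment": the same for the moment, N m; "opening": opening from 0.0 (shut) to 1.0 (fully open); "grip_force": force on a finger pad.
Only numpy, scipy, OpenCV 4.12 (cv2) and the standard library are available. Lean on these libraries where they do the work, as an engineer would, in place of code of your own. Each camera call takes 0.05 s, during which the arm holds its last target. There are 200 camera calls.

## Working session

There is one attempt and no reset: what is moved stays moved. The work goes in short steps, Python scripts to look and compute and a tool call to move; the robot and the scene stay as the last step left them, time stands still between calls to the robot, and variables do not carry over. Pictures are saved under pics/ and viewed, at most 10 in all, crops included, and the job is handed in when it is done.

Besides the shell and the picture viewer there is one more tool, called after ">>>" as name([rows], argument=value, ...), one row to a line, values as JSON. carry_out: Moves the arm, as the interface text tells. Its arguments: {"type":"object","properties":{"motion":{"type":"array"}},"required":["motion"]}

```bash
mkdir -p pics; ls
python3 - <<'E'
from cell import env
import cv2
print(env.tip_extent, env.state())
for n in("top","scene"):
    c=env.read_camera(n); cv2.imwrite(f"pics/{n}0.png",c["color"][:,:,::-1]); print(n,c["K"].tolist(),c["R"].tolist(),c["t"].tolist())
c=env.read_camera("wrist");print(c["K"].tolist(),c["hand_eye"].tolist())
E
```

```text
pics
8.0 {'t': 0.0, 'joints': array([-1.26458017e+00,  4.91594509e-01,  1.55946703e+00,  8.00257983e-06,
        1.09171715e+00, -1.05590576e-01]), 'qvel': array([-1.80539547e-03, -2.39627897e-03, -3.65842254e-05,  1.72135058e-05,
       -8.20604465e-04, -2.28129326e-04]), 'tau': array([-2.56395062e-03, -6.12649870e+01, -2.58188206e+01,  6.90545049e-02,
        4.79899545e-02, -1.33376898e-04]), 'eef_pos': array([ 250.11905843, -572.50024916,  222.03398283]), 'tcp_rot': array([-3.14041397e+00, -1.32059419e-04,  4.11802963e-01]), 'ft_force': array([ 0.27376939, -0.46605072,  0.12134452]), 'moment': array([ 0.01889032, -0.02024255, -0.03623365]), 'grip_force': 0.0, 'opening': 0.9963817236828062}
top [[493.5401412979108, 0.0, 317.48574794709697], [0.0, 493.5401412979108, 189.7189385525254], [0.0, 0.0, 1.0]] [[0.01934331916663073, -0.9997978916276123, -0.005478311838383405], [-0.9960112584601165, -0.018792108765678793, -0.08722631293843683], [0.08710573473838025, 0.007143706679281803, -0.9961734580034581]] [-85.39650784397217, 558.2857613818124, 1083.076478629348]
scene [[407.3271569510739, 0.0, 320.30998624721565], [0.0, 407.3271569510739, 198.61267419306284], [0.0, 0.0, 1.0]] [[-0.8088325118673771, 0.5878291398168464, 0.01571210133928154], [0.4725215241978048, 0.6656133188966428, -0.5776524204720165], [-0.35001910935846425, -0.4597997521634638, -0.8161316137696937]] [509.0614251537151, -159.6623289208672, 1075.5618426707726]
[[331.09183279290585, 0.0, 315.28610257228604], [0.0, 331.09183279290585, 191.80704015174462], [0.0, 0.0, 1.0]] [[0.0006549919754557005, -0.9596086349485735, -0.2813375885260359, 78.73495271554576], [0.9999997758145597, 0.0006676777736731718, 5.0766311429796395e-05, 0.616625500384993], [0.00013912706394512048, -0.28133755870577176, 0.9596088571418744, -162.3929497992404], [0.0, 0.0, 0.0, 1.0]]
```

View pics/top0.png

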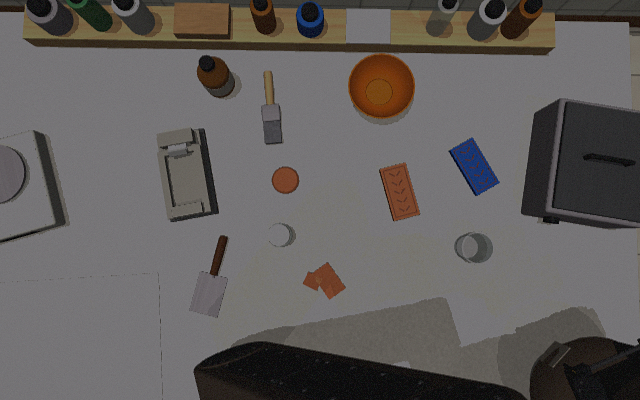

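View pics/scene0.png

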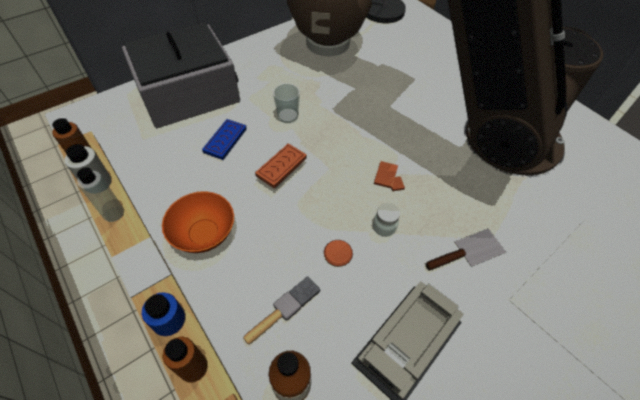

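```bash
cat > h.py <<'E'
import numpy as np,cv2
from cell import env
from scipy.spatial.transform import Rotation as Ro
def rays(c,px):
    "camera centre and world ray directions"
    p=np.c_[np.atleast_2d(px),np.ones(len(np.atleast_2d(px)))]@np.linalg.inv(c["K"]).T
    return -c["R"].T@c["t"], p@c["R"]
def at(c,px,z):
    o,d=rays(c,px); return o+d*((z-o[2])/d[:,2])[:,None]
def proj(c,X):
    q=(np.atleast_2d(X)@c["R"].T+c["t"])@c["K"].T; return q[:,:2]/q[:,2:]
def wrist():
    s=env.state(); c=dict(env.read_camera("wrist"))
    T=np.eye(4); T[:3,:3]=Ro.from_euler("xyz",s["tcp_rot"]).as_matrix(); T[:3,3]=s["eef_pos"]
    M=np.linalg.inv(T@c["hand_eye"]); c["R"]=M[:3,:3]; c["t"]=M[:3,3]; return c
def blob(img,lo,hi,roi):
    h=cv2.cvtColor(img,cv2.COLOR_RGB2HSV); m=cv2.inRange(h,lo,hi); k=np.zeros_like(m); x0,y0,x1,y1=roi; k[y0:y1,x0:x1]=m[y0:y1,x0:x1]
    k=cv2.morphologyEx(k,cv2.MORPH_CLOSE,np.ones((5,5)))
    cs,_=cv2.findContours(k,cv2.RETR_EXTERNAL,cv2.CHAIN_APPROX_NONE); return max(cs,key=cv2.contourArea)[:,0].astype(float)
def rect(P):
    (cx,cy),(w,h),a=cv2.minAreaRect(P[:,:2].astype(np.float32))
    if w<h: w,h,a=h,w,a+90
    return np.round([cx,cy,w,h,(a+90)%180-90],1)
E
python3 - <<'E'
from h import *
c=env.read_camera("top"); im=c["color"]
p=blob(im,(0,110,60),(20,255,255),(370,150,430,230)); print("plaque",rect(at(c,p,36)))
p=blob(im,(105,110,60),(130,255,255),(440,130,510,205)); print("blue",rect(at(c,p,16)),rect(at(c,p,36)))
cr=cv2.resize(im[115:235,140:235],None,fx=5,fy=5,interpolation=cv2.INTER_CUBIC)
cr=np.clip(cr*1.6,0,255).astype(np.uint8)
cv2.imwrite("pics/crad.png",cr[:,:,::-1])
E
```

```text
plaque [ 558.7 -256.2  118.9   59.3   15.9]
blue [ 621.5 -428.8  119.4   59.6   30.7] [ 618.7 -422.5  117.3   58.5   30.7]
```

View pics/crad.png

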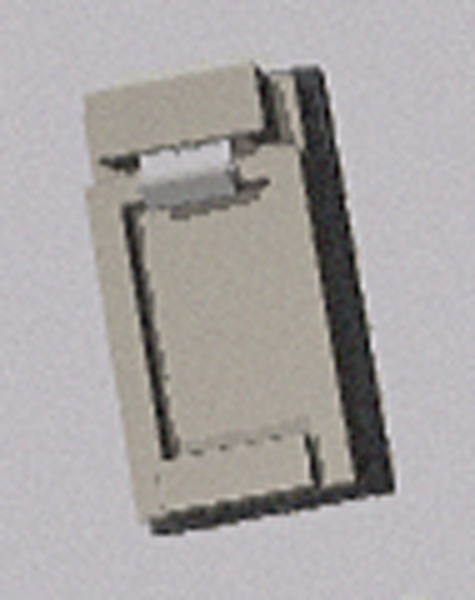

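```bash
cat >> h.py <<'E'
def plan(x,y,z,yaw):
    "tool-frame shift from the measured pose, then turn about tool z (deg); yaw of tool x in deg mod 180"
    s=env.state(); R=Ro.from_euler("xyz",s["tcp_rot"]).as_matrix()
    now=np.degrees(np.arctan2(R[1,0],R[0,0])); d=(yaw-now+90)%180-90
    print("shift",np.round(R.T@(np.array([x,y,z])-s["eef_pos"]),1),"turn",round(-d,2),"t",s["t"],"pos",np.round(s["eef_pos"],1),"yaw",round(now,2),"F",np.round(s["ft_force"],1),"grip",s["grip_force"],"open",s["opening"],"j6",s["joints"][5])
E
python3 - <<'E'
from h import *
plan(647.3,-413.5,60,30.7)
c=env.read_camera("top")
P=at(c,[(204.4,128.6),(219,213.4),(170,221.6)],10);print(P)
for n,px in dict(beaker=(474,247),sherd=(326,280),jar=(280,235),med=(285,180),brush=(270,110),bowl=(381,85),box=(560,105)).items(): print(n,at(c,px,0).round())
E
```

```text
shift [427.6  13.2 162.3] turn -7.11 t 0.2 pos [ 250.1 -572.6  222.3] yaw 23.59 F [0.2 0.1 0.5] grip 0.0 open 0.9989641682121183 j6 -0.1056084849009243
[[697.23802879 188.18235568  10.        ]
 [503.00680239 147.40130748  10.        ]
 [482.34177016 257.71778988  10.        ]]
beaker [[ 438. -432.    0.]]
sherd [[358. -98.   0.]]
jar [[457.   9.   0.]]
med [[583.   1.   0.]]
brush [[746.  40.   0.]]
bowl [[ 810. -218.    0.]]
box [[ 770. -634.    0.]]
```

>>> carry_out([
  [20, 1, 0, 0, 0],
  [40, 1, 0, 0, 0],
  [45, 1, 0, 0, 0],
  [45, 1, 0, 0, 0],
  [45, 1, 0, 0, 0],
  [45, 1, 0, 0, 0],
  [45, 1, 20, 0, 0],
  [45, 2, 30, 0, 0],
  [45, 2, 40, 0, 0],
  [37.5, 1, 40, 0, 0],
  [15, 1, 32, -3.5, 0],
  [0, 0, 0, -3.6, 0],
])

```text
t: 1.45
eef_pos: [633.9, -415.8, 67.1]
tcp_rot: [-3.134, 0.003, 0.541]
ft_force: [-0.1, -0.5, 0.2]
opening: 1.002
grip_force: 0.0
```

Run:
```python
from h import *
plan(647.3,-413.5,10,30.7)
c=wrist(); cv2.imwrite("pics/w0.png",np.clip(c["color"]*1.4,0,255).astype(np.uint8)[:,:,::-1])
p=blob(c["color"],(105,110,40),(130,255,255),(0,0,640,400)); print(rect(at(c,p,16)), p.min(0),p.max(0))
```

```text
shift [12.8  5.4 57. ] turn 0.27 t 1.45 pos [ 633.9 -415.8   67.1] yaw 30.97 F [-0.1 -0.5  0.2] grip 0.0 open 1.002238888044159 j6 0.362554104323347
[ 632.4 -423.3   98.7   59.2   31.1] [279. 150.] [369. 284.]
```

>>> carry_out([
  [0, 0, 20, 0, 0],
  [0, 0, 25, 0, 0],
  [0, 0, 5, 0, 0],
  [0, 0, 0, 0, 0],
])

```text
t: 1.9
eef_pos: [633.4, -418.9, 23.1]
tcp_rot: [-3.141, 0.0, 0.535]
ft_force: [-0.7, 0.3, 0.6]
opening: 1.002
grip_force: 0.0
```

Run:
```python
from h import *
plan(647.3,-413.5,10,30.7)
```

```text
shift [14.7  2.4 13.1] turn -0.06 t 1.9 pos [ 633.4 -418.9   23.1] yaw 30.64 F [-0.7  0.3  0.6] grip 0.0 open 1.0015567401191625 j6 0.36495092672082213
```

>>> carry_out([
  [14.5, 2.5, 5, 0, 0],
  [0, 0, 7, 0, 0],
  [0, 0, 0, 0, 0.3],
  [0, 0, 0, 0, 1],
  [0, 0, 0, 0, 1],
  [0, 0, 0, 0, 1],
  [0, 0, 0, 0, 1],
])

```text
t: 2.6
eef_pos: [647.5, -413.7, 11.5]
tcp_rot: [3.141, -0.0, 0.536]
ft_force: [0.3, -0.4, 0.5]
opening: 0.64
grip_force: 0.0
```

>>> carry_out([
  [0, 0, 0, 0, 1],
  [0, 0, 0, 0, 1],
  [0, 0, 0, 0, 1],
  [0, 0, 0, 0, 1],
])

```text
t: 3.0
eef_pos: [647.4, -413.7, 11.5]
tcp_rot: [3.141, 0.0, 0.536]
ft_force: [-1.7, 0.1, 3.6]
opening: 0.627
grip_force: 30.0
```

>>> carry_out([
  [0, 0, 0, 0, 0.34],
  [0, 0, 0, 0, 0.34],
  [0, 0, 0, 0, 0.38],
  [0, 0, 0, 0, 0.38],
  [0, 0, 0, 0, 0.38],
])

```text
t: 3.5
eef_pos: [647.5, -413.4, 11.1]
tcp_rot: [-3.142, 0.0, 0.536]
ft_force: [1.1, 0.4, -1.9]
opening: 0.63
grip_force: 30.0
```

>>> carry_out([
  [0, 0, 0, 0, 0.39],
  [0, 0, 0, 0, 0.39],
  [0, 0, 0, 0, 0.39],
])

```text
t: 3.8
eef_pos: [647.4, -413.5, 11.1]
tcp_rot: [-3.141, 0.0, 0.536]
ft_force: [0.3, -0.0, -1.8]
opening: 0.629
grip_force: 30.0
```

>>> carry_out([
  [0, 0, 0, 0, 0.4],
  [0, 0, 0, 0, 0.4],
  [0, 0, 0, 0, 0.4],
])

```text
t: 4.1
eef_pos: [647.4, -413.5, 11.2]
tcp_rot: [-3.141, 0.0, 0.536]
ft_force: [-0.4, 0.1, -1.8]
opening: 0.627
grip_force: 30.0
```

>>> carry_out([
  [0, 0, 0, 0, 0.35],
  [0, 0, 0, 0, 0.35],
  [0, 0, 0, 0, 0.362],
  [0, 0, 0, 0, 0.362],
  [0, 0, 0, 0, 0.362],
])

```text
t: 4.6
eef_pos: [647.5, -413.6, 11.4]
tcp_rot: [3.141, -0.0, 0.536]
ft_force: [1.0, 0.4, -0.0]
opening: 0.64
grip_force: 0.0
```

>>> carry_out([
  [0, 0, 0, 0, 0.366],
  [0, 0, 0, 0, 0.366],
  [0, 0, 0, 0, 0.366],
])

```text
t: 4.9
eef_pos: [647.5, -413.6, 11.2]
tcp_rot: [3.142, 0.0, 0.536]
ft_force: [0.1, 0.3, -0.2]
opening: 0.634
grip_force: 0.0
```

>>> carry_out([
  [0, 0, 0, 0, 0.37],
  [0, 0, 0, 0, 0.37],
  [0, 0, 0, 0, 0.37],
])

```text
t: 5.2
eef_pos: [647.4, -413.5, 11.2]
tcp_rot: [-3.142, 0.0, 0.536]
ft_force: [-0.5, -0.3, -0.4]
opening: 0.63
grip_force: 4.7
```

>>> carry_out([
  [0, 0, 0, 0, 0.371],
  [0, 0, 0, 0, 0.371],
])

```text
t: 5.4
eef_pos: [647.4, -413.5, 11.2]
tcp_rot: [-3.142, 0.0, 0.536]
ft_force: [-1.1, 0.1, 1.2]
opening: 0.63
grip_force: 9.5
```

>>> carry_out([
  [0, 0, 0, 0, 0.372],
  [0, 0, 0, 0, 0.372],
])

```text
t: 5.6
eef_pos: [647.4, -413.5, 11.3]
tcp_rot: [-3.142, 0.0, 0.536]
ft_force: [-1.1, 0.9, 0.4]
opening: 0.63
grip_force: 14.3
```

>>> carry_out([
  [0, 0, 0, 0, 0.373],
  [0, 0, 0, 0, 0.373],
])

```text
t: 5.8
eef_pos: [647.5, -413.5, 11.3]
tcp_rot: [-3.142, 0.0, 0.536]
ft_force: [0.6, 0.6, -0.0]
opening: 0.627
grip_force: 19.2
```

>>> carry_out([
  [0, 0, 0, 0, 0.371],
  [0, 0, 0, 0, 0.371],
  [0, 0, -5, 0, 0.371],
  [0, 0, -15, 0, 0.371],
  [0, 0, -20, 0, 0.371],
  [0, 0, -10, 0, 0.371],
  [0, 0, 0, 0, 0.371],
  [0, 0, 0, 0, 0.371],
])

```text
t: 6.6
eef_pos: [647.3, -413.5, 61.3]
tcp_rot: [3.141, 0.0, 0.536]
ft_force: [-0.3, -0.0, -2.4]
opening: 0.63
grip_force: 9.5
```

Run:
```python
from h import *
c=env.read_camera("scene");w=wrist()
a=cv2.resize(c["color"][80:240,140:340],None,fx=2,fy=2); b=w["color"]
o=np.zeros((320+400,640,3),np.uint8); o[:320,:400]=a; o[320:]=b
o=np.clip(cv2.resize(o,(533,600))*1.5,0,255).astype(np.uint8)
cv2.imwrite("pics/lift.png",o[:,:,::-1])
```

```text
(no output)
```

View pics/lift.png

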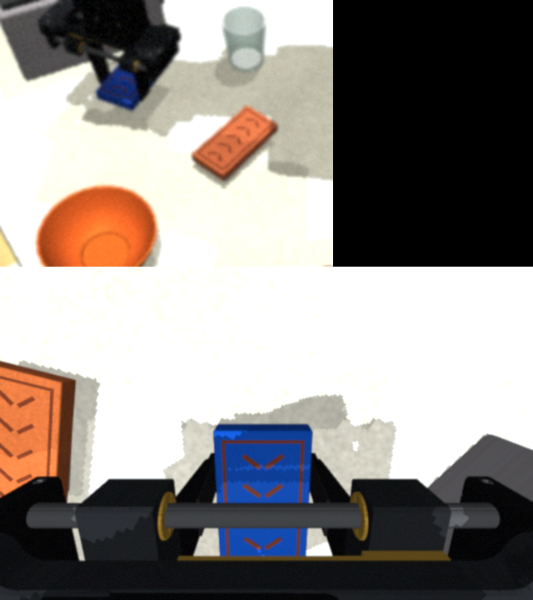

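```bash
cat >> h.py <<'E'
def tilt(lo,hi,rows=None,show=True):
    "tilt of a 60 mm wide held plaque in tool axes, from its width in the wrist picture"
    c=env.read_camera("wrist"); im=c["color"]; m=cv2.inRange(cv2.cvtColor(im,cv2.COLOR_RGB2HSV),lo,hi)
    H=c["hand_eye"]; K=c["K"]; out=[]
    for v in range(180,300):
        u=np.flatnonzero(m[v,230:400])+230
        if len(u)<20: continue
        a,b=u.min()-.5,u.max()+.5; d=60*K[0,0]/(b-a); uc=(a+b)/2
        X=H@[(uc-K[0,2])/K[0,0]*d,(v-K[1,2])/K[1,1]*d,d,1]; out.append((v,b-a,*X[:3]))
    return np.array(out)
E
python3 - <<'E'
from h import *
o=tilt((105,110,20),(130,255,255)); np.set_printoptions(suppress=True,precision=1,linewidth=150); print(o[::5])
E
```

```text
[[190.  108.   27.9   0.6  14.4]
 [195.  115.   28.5   0.4   2.9]
 [200.  119.   27.7   0.4  -3.4]
 [205.  117.   24.4   0.4  -1.4]
 [213.  116.   20.    0.6  -1.1]
 [218.  116.   17.5   0.6  -1.9]
 [223.  116.   15.    0.7  -2.6]
 [228.  119.   14.2   0.4  -7.3]
 [233.  119.   11.8   0.4  -8. ]
 [238.  118.    8.8   0.7  -7.4]
 [243.  117.    5.7   0.4  -6.8]
 [248.  117.    3.2   0.4  -7.6]
 [253.  117.    0.8   0.4  -8.3]
 [258.  115.   -3.1   0.4  -6.3]
 [263.  115.   -5.6   0.4  -7.1]
 [268.  115.   -8.1   0.4  -7.8]
 [273.  110.  -14.6   0.7  -1.5]
 [278.  110.  -17.3   0.7  -2.3]
 [283.  109.  -20.8   0.4  -1.6]]
```

>>> carry_out([
  [0, 0, 20, 0, 0.371],
  [0, 0, 20, 0, 0.371],
  [0, 0, 9, 0, 0.371],
  [0, 0, 0, 0, 0.371],
  [0, 0, 0, 0, 0.3697],
  [0, 0, 0, 0, 0.3697],
  [0, 0, -5, 0, 0.3697],
  [0, 0, -8, 0, 0.3697],
  [0, 0, -8, 0, 0.3697],
  [0, 0, -7, 0, 0.3697],
  [0, 0, 0, 0, 0.3697],
])

```text
t: 7.85
eef_pos: [648.1, -413.9, 42.2]
tcp_rot: [3.139, -0.001, 0.536]
ft_force: [1.8, 0.6, 0.1]
opening: 0.63
grip_force: 3.3
```

Run:
```python
from h import *
c=env.read_camera("scene");w=wrist()
a=cv2.resize(c["color"][110:190,160:260],None,fx=5,fy=5); b=w["color"]
o=np.zeros((400+400,640,3),np.uint8); o[:400,:500]=a; o[400:]=b
o=np.clip(cv2.resize(o,(480,600))*1.5,0,255).astype(np.uint8)
cv2.imwrite("pics/tilt1.png",o[:,:,::-1])
o=tilt((105,110,20),(130,255,255)); np.set_printoptions(suppress=True,precision=1,linewidth=150); print(o[::8])
```

```text
[[194.  115.   29.    0.4   3.1]
 [202.  121.   27.6   0.4  -6.3]
 [210.  124.   25.1   0.6 -11.1]
 [218.  123.   21.    0.4 -11. ]
 [228.  124.   16.8   0.6 -13.6]
 [236.  121.   11.4   0.4 -11. ]
 [244.  119.    6.4   0.4  -9.6]
 [252.  117.    1.3   0.4  -8.1]
 [260.  115.   -4.1   0.4  -6.6]
 [268.  110.  -12.    0.7  -0.8]
 [276.  106.  -19.8   0.7   4. ]
 [284.   87.  -46.6  -4.5  38.8]]
```

View pics/tilt1.png

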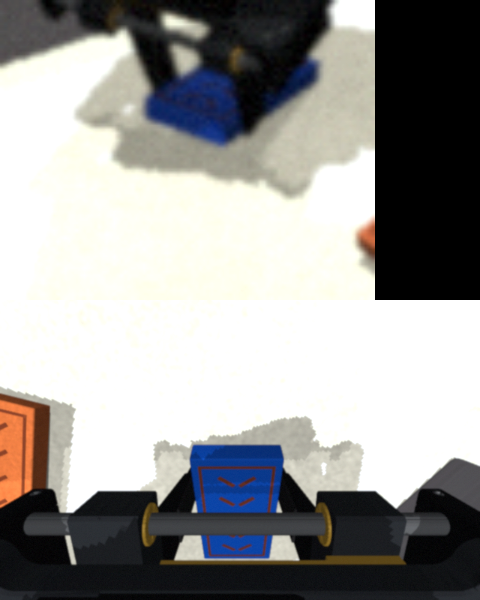

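>>> carry_out([
  [0, 0, 15, 0, 0.3697],
  [0, 0, 15, 0, 0.3697],
  [0, 0, 0, 0, 0.2],
  [0, 0, 0, 0, 0],
  [0, 0, 0, 0, 0],
  [0, 0, -30, 0, 0],
  [0, 0, -45, 0, 0],
  [0, 0, -20, 0, 0],
  [0, 0, 0, 7.4, 0],
  [0, 0, 0, 7.4, 0],
])

```text
t: 9.0
eef_pos: [647.5, -413.7, 105.7]
tcp_rot: [3.141, -0.0, 0.272]
ft_force: [0.8, 0.4, 0.3]
opening: 0.999
grip_force: 0.0
```

Run:
```python
from h import *
plan(595.2,-245.8,100,15.9)
```

```text
shift [  -5.2 -175.8    5.6] turn -0.3 t 9.0 pos [ 647.5 -413.7  105.7] yaw 15.6 F [0.8 0.4 0.3] grip 0.0 open 0.9988911508523373 j6 0.6442033136661199
```

>>> carry_out([
  [-10, -20, 0, 0, 0],
  [-15, -35, 0, 0, 0],
  [-15, -35, 0, 0, 0],
  [-15, -35, 0, 0, 0],
  [-15, -30, 0, 0, 0],
  [-5, -20, 0, 0, 0],
  [0, 0, 0, 0, 0],
  [0, 0, 0, 0, 0],
])

```text
t: 9.8
eef_pos: [527.9, -266.2, 105.3]
tcp_rot: [3.141, -0.0, 0.278]
ft_force: [0.8, -0.1, 0.0]
opening: 0.998
grip_force: 0.0
```

Run:
```python
from h import *
c=wrist(); p=blob(c["color"],(0,110,60),(20,255,255),(180,20,480,300)); print(p.min(0),p.max(0))
r=rect(at(c,p,36));print(r)
t=np.radians(r[4]);plan(r[0]+38*np.cos(t),r[1]+38*np.sin(t),31,r[4])
```

```text
[269.  73.] [358. 238.]
[ 560.  -256.6  118.3   59.1   15.9]
shift [71.4 -0.9 74.2] turn -0.01 t 9.85 pos [ 528.1 -266.6  105.2] yaw 15.89 F [-0.3 -0.1  0.3] grip 0.0 open 0.9966743949738731 j6 0.714591701842493
```

>>> carry_out([
  [31, -1, 10, 0, 0],
  [30, 0, 10, 0, 0],
  [10, 0, 20, 0, 0],
  [0, 0, 20, 0, 0],
  [0, 0, 14, 0, 0.2],
  [0, 0, 0, 0, 0.3],
  [0, 0, 0, 0, 0.35],
  [0, 0, 0, 0, 0.36],
  [0, 0, 0, 0, 0.366],
  [0, 0, 0, 0, 0.366],
])

```text
t: 10.85
eef_pos: [595.7, -245.6, 32.0]
tcp_rot: [3.141, -0.001, 0.277]
ft_force: [-0.5, 0.1, 0.4]
opening: 0.639
grip_force: 0.0
```

>>> carry_out([
  [0, 0, 0, 0, 0.368],
  [0, 0, 0, 0, 0.369],
  [0, 0, 0, 0, 0.369],
])

```text
t: 11.15
eef_pos: [595.6, -245.6, 31.5]
tcp_rot: [3.141, -0.0, 0.277]
ft_force: [0.8, -1.4, -0.1]
opening: 0.632
grip_force: 0.6
```

>>> carry_out([
  [0, 0, 0, 0, 0.3697],
  [0, 0, 0, 0, 0.3697],
  [0, 0, 0, 0, 0.3697],
])

```text
t: 11.45
eef_pos: [595.6, -245.6, 31.5]
tcp_rot: [3.141, -0.0, 0.277]
ft_force: [0.6, -1.0, 2.7]
opening: 0.632
grip_force: 3.3
```

>>> carry_out([
  [0, 0, -4, 0, 0.3697],
  [-0.5, 0, -6, 0, 0.3697],
  [-1, 0, -7, 0, 0.3697],
  [-1, 0, -6, 0, 0.3697],
  [-1.5, 0, -5, 0, 0.3697],
  [0, 0, 0, 0, 0.3697],
  [0, 0, 0, 0, 0.371],
  [0, 0, 0, 0, 0.371],
])

```text
t: 12.25
eef_pos: [591.8, -246.5, 59.3]
tcp_rot: [3.141, -0.0, 0.277]
ft_force: [-0.0, 0.3, 0.5]
opening: 0.629
grip_force: 9.2
```

>>> carry_out([
  [0, 0, 0, 0, 0.3715],
  [0, 0, -15, 0, 0.3715],
  [0, 0, -30, 0, 0.3715],
  [0, 0, -30, 0, 0.3715],
  [0, 0, -15, 0, 0.3715],
  [0, 0, 0, 0, 0.3715],
])

```text
t: 12.85
eef_pos: [592.4, -246.8, 152.3]
tcp_rot: [3.139, -0.003, 0.277]
ft_force: [0.9, 0.1, -2.8]
opening: 0.631
grip_force: 11.5
```

Run:
```python
from h import *
t=np.radians(11.5); plan(589.8+35*np.cos(t),223+35*np.sin(t),130,11.5)
np.set_printoptions(suppress=True,precision=1,linewidth=150)
o=tilt((0,110,20),(20,255,255)); print(o[::8])
w=env.read_camera("wrist"); cv2.imwrite("pics/held.png",np.clip(w["color"]*1.3,0,255).astype(np.uint8)[:,:,::-1])
```

```text
shift [ 161.  -450.    21.4] turn 4.39 t 12.85 pos [ 592.4 -246.8  152.3] yaw 15.89 F [ 0.9  0.1 -2.8] grip 11.481720060110092 open 0.6310193475504864 j6 0.795772637584225
[[205.  110.   21.1   0.8   8.9]
 [213.  114.   19.1   0.8   1.7]
 [221.  118.   17.2   0.8  -5. ]
 [229.  122.   15.5   0.8 -11.3]
 [237.  120.   10.6   0.8  -9.9]
 [245.  117.    4.9   0.6  -7.1]
 [253.  115.   -0.4   0.6  -5.6]
 [261.  112.   -6.6   0.9  -2.6]
 [269.  105.  -16.7   0.6   6.8]
 [277.  103.  -23.1   0.6   8.7]]
```

View pics/held.png

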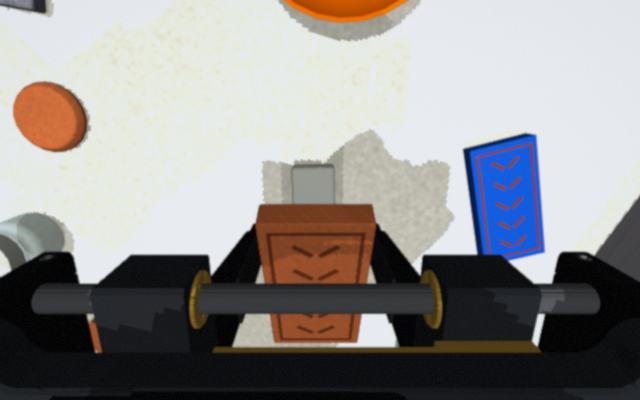

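```bash
cat >> h.py <<'E'
def pnp(c,px):
    "px: far-left, far-right, near-right, near-left corners of decorated face; plaque pose in tool axes"
    obj=np.array([[60,-30,0],[60,30,0],[-60,30,0],[-60,-30,0]],float)
    _,rv,tv=cv2.solvePnP(obj,np.array(px,float),c["K"],None)
    H=c["hand_eye"]; return H[:3,:3]@cv2.Rodrigues(rv)[0],(H@[*tv[:,0],1])[:3]
E
python3 - <<'E'
from h import *
w=env.read_camera("wrist"); m=cv2.inRange(cv2.cvtColor(w["color"],cv2.COLOR_RGB2HSV),(0,110,20),(20,255,255))
for v in (222,226,229,232,236,320,330,336,340,342,344):
    u=np.flatnonzero(m[v,230:400])+230; print(v,u.min() if len(u) else None,u.max() if len(u) else None, w["color"][v,315])
print(np.round(w["color"][200:240:2,300].tolist()))
for px in ([(259,230),(374,230),(358.5,343),(274.5,342)],[(257.5,229),(376,229),(359,343),(274,342)]):
    R,t=pnp(w,px); print(t.round(1),np.degrees(np.arctan2(R[2,0],R[0,0])),"yaw",np.degrees(np.arctan2(R[1,0],R[0,0])))
E
```

```text
222 257 374 [92 48 24]
226 254 376 [102  54  30]
229 255 376 [101  54  29]
232 255 375 [84 44 25]
236 256 375 [89 47 25]
320 271 359 [119  63  33]
330 273 357 [116  61  34]
336 274 356 [117  63  33]
340 274 356 [100  52  28]
342 276 331 [126  88  69]
344 None None [136 132 122]
[[116 117 110]
 [113 114 108]
 [ 93  72  62]
 [ 86  45  23]
 [ 88  46  25]
 [ 89  45  25]
 [ 89  46  26]
 [ 87  45  25]
 [ 88  46  26]
 [ 87  46  24]
 [ 87  46  23]
 [ 92  49  25]
 [105  56  30]
 [100  52  28]
 [ 99  52  28]
 [ 98  52  27]
 [ 81  41  22]
 [ 59  29  16]
 [ 88  46  26]
 [ 98  51  27]]
[-43.4   1.5  19.5] -22.965419751939002 yaw -0.20380601285170294
[-40.8   1.6  15.7] -23.522573084883515 yaw -0.14030963111402406
```

Run:
```python
from h import *
w=env.read_camera("wrist")
for px in ([(254.5,224),(376.5,224),(357,342),(274,341.5)],):
    R,t=pnp(w,px); a=np.degrees(np.arctan2(R[2,0],R[0,0]));print(t.round(1),a,"yaw",np.degrees(np.arctan2(R[1,0],R[0,0])))
    for X in ([60,0,0],[-60,0,0],[-60,0,16],[60,0,16],[-60,0,-16]): print(X,(R@X+t).round(1), "reproj", R[:,2].round(2))
```

```text
[-37.3   0.9  13.1] -23.214580540808186 yaw -0.07283600106571005
[60, 0, 0] [ 17.8   0.8 -10.6] reproj [0.39 0.   0.92]
[-60, 0, 0] [-92.5   1.   36.7] reproj [0.39 0.   0.92]
[-60, 0, 16] [-86.2   1.   51.4] reproj [0.39 0.   0.92]
[60, 0, 16] [24.1  0.9  4.1] reproj [0.39 0.   0.92]
[-60, 0, -16] [-98.8   0.9  22. ] reproj [0.39 0.   0.92]
```

Run:
```python
from h import *
plan(482,201,160,11.5)
```

```text
shift [  17.5 -460.   -11.2] turn 4.39 t 13.05 pos [ 591.1 -246.2  148.2] yaw 15.89 F [-0.2 -0.1 -2.5] grip 11.48365929722786 open 0.6272683751633052 j6 0.7957685884689754
```

>>> carry_out([
  [0, -8, -4, 0, 0.3715],
  [1, -18, -4, 0, 0.3715],
  [1, -28, -4, 0, 0.3715],
  [1, -34, 0, 0, 0.3715],
  [1, -36, 0, 0, 0.3715],
  [1, -36, 0, 0, 0.3715],
  [1, -36, 0, 0, 0.3715],
  [1, -36, 0, 0, 0.3715],
  [2, -36, 0, 0, 0.3715],
  [2, -36, 0, 0, 0.3715],
  [2, -36, 0, 0, 0.3715],
  [2, -36, 0, 0, 0.3715],
])

```text
t: 14.25
eef_pos: [501.5, 121.5, 161.4]
tcp_rot: [-3.142, 0.0, 0.278]
ft_force: [1.4, 0.1, -2.2]
opening: 0.629
grip_force: 11.5
```

>>> carry_out([
  [1, -34, 0, 1, 0.3715],
  [1, -26, 0, 1.4, 0.3715],
  [0, -16, 0, 1, 0.3715],
  [0, -8, 0, 1, 0.3715],
  [0, 0, 0, 0, 0.3715],
  [0, 0, 0, 0, 0.3715],
  [0, 0, 0, 0, 0.3715],
])

```text
t: 14.95
eef_pos: [483.3, 200.8, 161.3]
tcp_rot: [3.141, 0.0, 0.201]
ft_force: [-0.2, -0.3, -2.8]
opening: 0.63
grip_force: 11.5
```

Run:
```python
from h import *
c=wrist(); plan(482,201,160,11.5)
np.savez("w1.npz",**{k:c[k] for k in("color","K","R","t","hand_eye")})
cv2.imwrite("pics/w1.png",np.clip(c["color"]*1.3,0,255).astype(np.uint8)[:,:,::-1])
```

```text
shift [-1.3 -0.6  1.2] turn -0.02 t 15.0 pos [483.4 200.6 161.2] yaw 11.48 F [ 1.4  0.1 -3.3] grip 11.4834263920784 open 0.6318296919974415 j6 1.6377636057400016
```

View pics/w1.png

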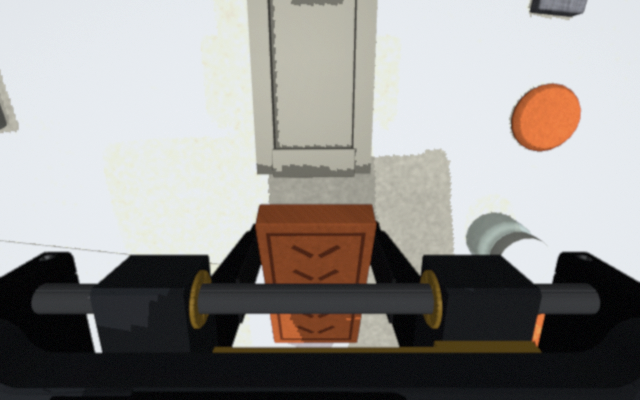

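Run:
```python
from h import *
c=dict(np.load("w1.npz")); g=cv2.cvtColor(c["color"],cv2.COLOR_RGB2GRAY).astype(int)
for v in range(10,176,15): 
    r=g[v,262:366]; L=262+np.argmin(r[:25]); R=262+70+np.argmin(r[70:]); d=np.diff(g[v,235:395]); print(v,L,R,"outer",235+np.argmax(np.abs(d[:30])),235+125+np.argmax(np.abs(d[125:])), (L+R)/2)
S=env.state()
Rt=Ro.from_euler("xyz",S["tcp_rot"]).as_matrix()
for z in (40,50,60):
    for pr in ([(312.5,10),(313.5,145)],[(313,5),(314.5,165)]):
        P=at(c,pr,z); d=P[0]-P[1]; print(z,P.round(1).tolist(),np.degrees(np.arctan2(d[1],d[0])), "tool", ((P-S["eef_pos"])@Rt).round(1).tolist())
    P=at(c,[(271,60),(354,60),(315,148),(315,175)],z); print("width",np.linalg.norm(P[0]-P[1]), "lip", ((P[2:]-S["eef_pos"])@Rt)[:,0].round(1))
```

```text
10 269 355 outer 246 376 312.0
25 269 355 outer 247 376 312.0
40 270 354 outer 248 375 312.0
55 271 354 outer 249 375 312.5
70 271 354 outer 250 374 312.5
85 272 353 outer 251 373 312.5
100 273 353 outer 252 373 313.0
115 273 353 outer 253 372 313.0
130 274 352 outer 253 372 313.0
145 274 352 outer 254 371 313.0
160 272 355 outer 255 373 313.5
175 283 350 outer 256 374 316.5
40 [[621.6, 230.4, 40.0], [519.9, 209.0, 40.0]] 11.879414141259902 tool [[141.3, -1.6, 121.2], [37.4, -0.9, 121.2]]
40 [[625.0, 230.7, 40.0], [503.0, 204.7, 40.0]] 12.03163346247216 tool [[144.8, -1.2, 121.2], [20.0, -0.0, 121.2]]
width 66.36339889529029 lip [34.8 11. ]
50 [[619.4, 229.8, 50.0], [521.3, 209.2, 50.0]] 11.879414141259888 tool [[139.1, -1.6, 111.2], [38.9, -0.9, 111.2]]
50 [[622.7, 230.1, 50.0], [505.0, 205.0, 50.0]] 12.03163346247214 tool [[142.4, -1.2, 111.2], [22.0, -0.0, 111.2]]
width 64.02407192002029 lip [36.4 13.4]
60 [[617.3, 229.3, 60.0], [522.8, 209.5, 60.0]] 11.87941414125989 tool [[136.9, -1.5, 101.2], [40.3, -0.8, 101.2]]
60 [[620.5, 229.6, 60.0], [507.0, 205.4, 60.0]] 12.03163346247215 tool [[140.1, -1.1, 101.2], [24.1, -0.0, 101.2]]
width 61.684744944750285 lip [37.9 15.8]
```

Run:
```python
from h import *
c=env.read_camera("top"); w=dict(np.load("w1.npz"))
o=np.array([589.8,223.3]); t=np.radians(11.8); u=np.array([np.cos(t),np.sin(t)])
f=lambda c,px,z: [round(float((p[:2]-o)@u),1) for p in at(c,px,z)]
g=lambda x,y:(140+x/5,115+y/5)
pts=[g(245,437),g(245,490),g(200,205),g(190,150),g(170,80)]
for z in (40,50,60,70): print(z,"top: lip in, lip out, catch tip, blockface, blockend",f(c,pts,z),"wrist lip in/out",f(w,[(315,148),(315,173)],z))
print(f(c,[g(270,513),g(292,72)],10), f(w,[(265,174)],10))
# project model at several tray heights into wrist image
for z in(22,32,42): print(z,[proj(w,[*(o+u*x),z+28.5]).round().tolist() for x in(-54.5,-61.5,-80)],[proj(w,[*(o+u*x),10]).round().tolist() for x in(-100,)])
```

```text
40 top: lip in, lip out, catch tip, blockface, blockend [-66.5, -89.6, 39.4, 64.7, 97.7] wrist lip in/out [-73.9, -96.0]
50 top: lip in, lip out, catch tip, blockface, blockend [-67.6, -90.5, 37.3, 62.4, 95.1] wrist lip in/out [-72.4, -93.6]
60 top: lip in, lip out, catch tip, blockface, blockend [-68.7, -91.4, 35.3, 60.1, 92.5] wrist lip in/out [-70.8, -91.3]
70 top: lip in, lip out, catch tip, blockface, blockend [-69.8, -92.3, 33.2, 57.8, 89.9] wrist lip in/out [-69.3, -89.0]
[-99.3, 98.7] [-103.7]
22 [[[314.0, 126.0]], [[314.0, 135.0]], [[314.0, 157.0]]] [[[314.0, 170.0]]]
32 [[[314.0, 127.0]], [[314.0, 136.0]], [[314.0, 159.0]]] [[[314.0, 170.0]]]
42 [[[314.0, 129.0]], [[314.0, 138.0]], [[314.0, 162.0]]] [[[314.0, 170.0]]]
```

>>> carry_out([
  [0, 0, 0, -0.4, 0.3715],
  [10, -0.5, 0, 0, 0.3715],
  [20, -1, 0, 0, 0.3715],
  [30, 0, 0, 0, 0.3715],
  [30, 0, 0, 0, 0.3715],
  [27, 0, 0, 0, 0.3715],
  [18, 0, 5, 0, 0.3715],
  [8, 0, 15, 0, 0.3715],
  [2, 0, 20, 0, 0.3715],
  [0, 0, 14, 0, 0.3715],
  [0, 0, 3, 0, 0.3715],
  [0, 0, 0, 0, 0.3715],
])

```text
t: 16.25
eef_pos: [624.7, 232.2, 103.7]
tcp_rot: [3.141, 0.001, 0.208]
ft_force: [-0.1, -0.2, -1.4]
opening: 0.631
grip_force: 11.5
```

Run:
```python
from h import *
plan(589.8+36*np.cos(.206),223.3+36*np.sin(.206),100,11.8)
w=wrist(); im=w["color"]; s=env.read_camera("scene")["color"][270:400,330:490]
s=cv2.resize(s,None,fx=4,fy=4); o=np.zeros((400,1280,3),np.uint8); o[:,:640]=im; o=np.vstack([s[:520], np.zeros((10,640,3),np.uint8)]);
o=np.hstack([cv2.resize(o,(490,400)),cv2.resize(im[:, 160:480],(310,388)) if 0 else cv2.copyMakeBorder(im[:,160:470],0,0,0,0,0)])
cv2.imwrite("pics/over.png",np.clip(o*1.3,0,255).astype(np.uint8)[:,:,::-1]); print(o.shape)
```

```text
shift [-0.   1.6  3.7] turn 0.09 t 16.25 pos [624.7 232.2 103.7] yaw 11.89 F [-0.1 -0.2 -1.4] grip 11.466175317764282 open 0.6307638050404122 j6 1.6202220937313936
(400, 800, 3)
```

View pics/over.png

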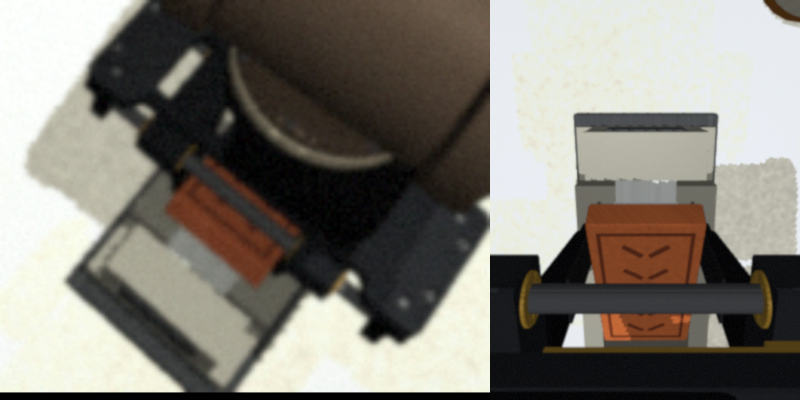

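>>> carry_out([
  [0, 0, 4, 0, 0.3715],
  [0, 0, 4, 0, 0.3715],
  [0, 0, 2, 0, 0.3715],
  [0, 0, 0, 0, 0.3715],
])

```text
t: 16.75
eef_pos: [624.9, 232.3, 93.9]
tcp_rot: [3.141, 0.0, 0.208]
ft_force: [0.6, -1.3, -3.1]
opening: 0.63
grip_force: 11.5
```

>>> carry_out([
  [0, 0, 2, 0, 0.3715],
  [0, 0, 2, 0, 0.3715],
  [0, 0, 0, 0, 0.3715],
])

```text
t: 17.05
eef_pos: [625.0, 232.3, 89.9]
tcp_rot: [3.141, 0.0, 0.208]
ft_force: [0.5, 0.9, -2.3]
opening: 0.632
grip_force: 11.5
```

>>> carry_out([
  [0, 0, 2, 0, 0.3715],
  [0, 0, 2, 0, 0.3715],
  [0, 0, 0, 0, 0.3715],
])

```text
t: 17.35
eef_pos: [625.1, 232.4, 86.1]
tcp_rot: [3.142, 0.0, 0.208]
ft_force: [0.5, 0.3, -1.0]
opening: 0.631
grip_force: 11.5
```

>>> carry_out([
  [0, 0, 2, 0, 0.3715],
  [0, 0, 0, 0, 0.3715],
  [0, 0, 0, 0, 0.3715],
])

```text
t: 17.65
eef_pos: [625.4, 232.4, 84.5]
tcp_rot: [3.142, -0.001, 0.208]
ft_force: [2.3, -0.5, 0.0]
opening: 0.63
grip_force: 11.5
```

>>> carry_out([
  [0, 0, 2, 0, 0.3715],
  [0, 0, 0, 0, 0.3715],
  [0, 0, 0, 0, 0.3715],
])

```text
t: 17.95
eef_pos: [625.1, 232.3, 82.2]
tcp_rot: [3.141, -0.0, 0.208]
ft_force: [3.1, 0.5, 0.8]
opening: 0.63
grip_force: 11.4
```

>>> carry_out([
  [0, 0, 2, 0, 0.3715],
  [0, 0, 0, 0, 0.3715],
  [0, 0, 0, 0, 0.3715],
])

```text
t: 18.25
eef_pos: [624.9, 232.3, 80.0]
tcp_rot: [3.141, 0.0, 0.208]
ft_force: [2.1, -0.6, 0.1]
opening: 0.631
grip_force: 11.4
```

>>> carry_out([
  [-3, 0, 0, 0, 0.3715],
  [-3, 0, 0, 0, 0.3715],
  [-3, 0, 0, 0, 0.3715],
  [0, 0, 0, 0, 0.3715],
])

```text
t: 18.65
eef_pos: [615.5, 230.3, 80.1]
tcp_rot: [3.141, 0.001, 0.208]
ft_force: [0.4, 0.2, -1.1]
opening: 0.631
grip_force: 11.4
```

>>> carry_out([
  [-3, 0, 0, 0, 0.3715],
  [-2, 0, 0, 0, 0.3715],
  [0, 0, 0, 0, 0.3715],
])

```text
t: 18.95
eef_pos: [611.0, 229.4, 80.2]
tcp_rot: [3.141, 0.001, 0.208]
ft_force: [-0.0, -0.2, -0.6]
opening: 0.628
grip_force: 11.4
```

>>> carry_out([
  [-2, 0, 0, 0, 0.3715],
  [0, 0, 0, 0, 0.3715],
  [0, 0, 0, 0, 0.3715],
])

```text
t: 19.25
eef_pos: [609.2, 229.0, 80.1]
tcp_rot: [3.141, 0.001, 0.208]
ft_force: [1.0, -0.2, -1.5]
opening: 0.629
grip_force: 11.4
```

>>> carry_out([
  [-2, 0, 0, 0, 0.3715],
  [0, 0, 0, 0, 0.3715],
  [0, 0, 0, 0, 0.3715],
])

```text
t: 19.55
eef_pos: [607.4, 228.6, 80.2]
tcp_rot: [3.141, 0.0, 0.208]
ft_force: [1.4, 0.8, -0.2]
opening: 0.634
grip_force: 11.4
```

>>> carry_out([
  [-2, 0, 0, 0, 0.3715],
  [0, 0, 0, 0, 0.3715],
  [0, 0, 0, 0, 0.3715],
])

```text
t: 19.85
eef_pos: [605.4, 228.2, 80.2]
tcp_rot: [3.141, 0.0, 0.208]
ft_force: [0.7, 1.3, -1.2]
opening: 0.631
grip_force: 11.4
```

>>> carry_out([
  [-2, 0, 0, 0, 0.3715],
  [0, 0, 0, 0, 0.3715],
  [0, 0, 0, 0, 0.3715],
])

```text
t: 20.15
eef_pos: [604.3, 227.9, 80.6]
tcp_rot: [3.142, -0.002, 0.208]
ft_force: [5.6, 0.9, -0.2]
opening: 0.634
grip_force: 11.4
```

>>> carry_out([
  [1, 0, 0, 0, 0.3705],
  [0, 0, 2, 0, 0.3705],
  [0, 0, 2, 0, 0.3705],
  [0, 0, 0, 0, 0.3705],
])

```text
t: 20.55
eef_pos: [605.0, 228.1, 76.1]
tcp_rot: [3.142, -0.001, 0.208]
ft_force: [5.8, 1.1, 1.0]
opening: 0.629
grip_force: 6.8
```

>>> carry_out([
  [0, 0, 2, 0, 0.3705],
  [0, 0, 1, 0, 0.3705],
  [0, 0, 0, 0, 0.3705],
])

```text
t: 20.85
eef_pos: [605.0, 228.1, 73.1]
tcp_rot: [3.142, -0.001, 0.208]
ft_force: [6.0, 0.7, 1.0]
opening: 0.629
grip_force: 6.7
```

Run:
```python
from h import *
plan(604,228,76,11.8)
w=wrist(); m=cv2.inRange(cv2.cvtColor(w["color"],cv2.COLOR_RGB2HSV),(0,110,20),(20,255,255))
cv2.imwrite("pics/w2.png",np.clip(w["color"][80:380,160:470]*1.4,0,255).astype(np.uint8)[:,:,::-1])
```

```text
shift [-1.  -0.1 -2.9] turn 0.09 t 20.85 pos [605.  228.1  73.1] yaw 11.89 F [6.  0.7 1. ] grip 6.720376834273338 open 0.6287208074226355 j6 1.6218168428659046
```

View pics/w2.png

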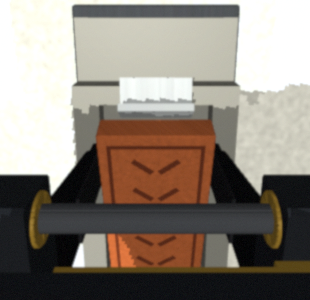

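>>> carry_out([
  [0.5, 0, 1, 0, 0.3705],
  [0, 0, 1, 0, 0.3705],
  [0, 0, 0, 0, 0.3705],
])

```text
t: 21.2
eef_pos: [605.2, 228.1, 71.0]
tcp_rot: [3.142, -0.0, 0.208]
ft_force: [4.1, -0.1, 0.2]
opening: 0.629
grip_force: 6.7
```

>>> carry_out([
  [0, 0, 1, 0, 0.3705],
  [0, 0, 1, 0, 0.3705],
  [0, 0, 0, 0, 0.3705],
])

```text
t: 21.5
eef_pos: [605.1, 228.1, 69.3]
tcp_rot: [3.142, -0.0, 0.208]
ft_force: [4.8, 0.3, 1.4]
opening: 0.628
grip_force: 6.7
```

>>> carry_out([
  [0, 0, 1, 0, 0.3705],
  [0, 0, 1, 0, 0.3705],
  [0, 0, 0, 0, 0.3705],
])

```text
t: 21.8
eef_pos: [605.2, 228.2, 67.8]
tcp_rot: [3.142, -0.001, 0.208]
ft_force: [3.8, 0.6, 6.5]
opening: 0.629
grip_force: 6.7
```

>>> carry_out([
  [0, 0, 0, 0, 0.365],
  [0, 0, 0, 0, 0.33],
  [0, 0, 0, 0, 0.25],
  [0, 0, 0, 0, 0.1],
  [0, 0, -15, 0, 0.1],
  [0, 0, -30, 0, 0.1],
  [0, 0, -15, 0, 0.5],
  [0, 0, 0, 0, 1],
  [0, 0, 0, 0, 1],
  [0, 0, 0, 0, 1],
  [0, 0, 0, 0, 1],
])

```text
t: 22.9
eef_pos: [604.6, 228.0, 126.1]
tcp_rot: [3.141, 0.002, 0.208]
ft_force: [-0.8, 0.5, -0.2]
opening: 0.535
grip_force: 0.0
```

Run:
```python
from h import *
plan(604,228,76,11.8)
w=wrist(); s=env.read_camera("scene")["color"][270:400,330:490]
a=cv2.resize(s,(490,398)); b=w["color"][:398,160:470]
cv2.imwrite("pics/rel.png",np.clip(np.hstack([a,b])*1.4,0,255).astype(np.uint8)[:,:,::-1])
```

```text
shift [-0.5 -0.1 50.1] turn 0.1 t 22.9 pos [604.6 228.  126.1] yaw 11.9 F [-0.8  0.5 -0.2] grip 0.0 open 0.5352496011341825 j6 1.621776196449091
```

View pics/rel.png

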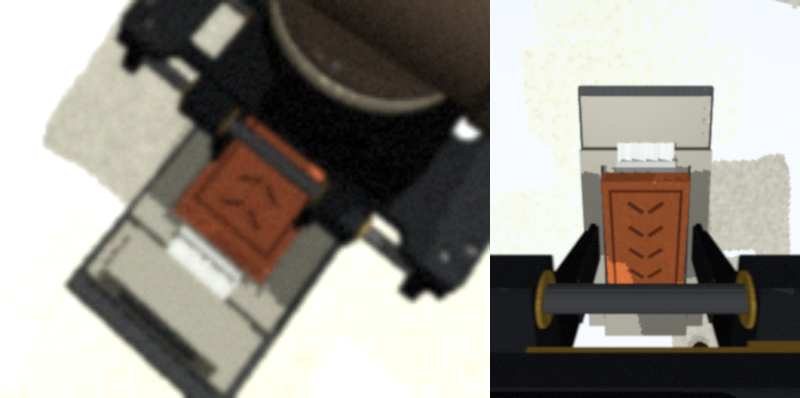

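>>> carry_out([
  [3, 0, 5, 0, 1],
  [0, 0, 10, 0, 1],
  [0, 0, 10, 0, 1],
  [0, 0, 5, 0, 1],
  [0, 0, 2, 0, 1],
  [0, 0, 2, 0, 1],
  [0, 0, 0, 0, 1],
])

```text
t: 23.7
eef_pos: [608.0, 228.7, 93.1]
tcp_rot: [3.141, 0.0, 0.208]
ft_force: [-0.2, 0.7, -0.2]
opening: 0.006
grip_force: 0.0
```

>>> carry_out([
  [0, 0, 3, 0, 1],
  [0, 0, 3, 0, 1],
  [0, 0, 0, 0, 1],
])

```text
t: 24.0
eef_pos: [607.8, 228.7, 86.9]
tcp_rot: [3.141, 0.0, 0.208]
ft_force: [0.5, -1.1, -0.2]
opening: 0.0
grip_force: 0.0
```

>>> carry_out([
  [0, 0, 2, 0, 1],
  [0, 0, 2, 0, 1],
  [0, 0, 0, 0, 1],
])

```text
t: 24.3
eef_pos: [607.8, 228.7, 82.9]
tcp_rot: [3.141, 0.0, 0.208]
ft_force: [-0.2, 0.1, -0.1]
opening: 0.003
grip_force: 0.0
```

>>> carry_out([
  [0, 0, 2, 0, 1],
  [0, 0, 2, 0, 1],
  [0, 0, 0, 0, 1],
])

```text
t: 24.6
eef_pos: [608.6, 228.9, 79.8]
tcp_rot: [3.142, -0.002, 0.208]
ft_force: [0.4, 0.2, 5.5]
opening: 0.008
grip_force: 2.4
```

>>> carry_out([
  [0, 0, 1.5, 0, 1],
  [0, 0, 1.5, 0, 1],
  [0, 0, 0, 0, 1],
])

```text
t: 24.9
eef_pos: [608.5, 228.9, 76.8]
tcp_rot: [3.142, -0.002, 0.208]
ft_force: [-0.1, -0.0, -0.3]
opening: 0.007
grip_force: 0.0
```

>>> carry_out([
  [0, 0, 1, 0, 1],
  [0, 0, 1, 0, 1],
  [0, 0, 0, 0, 1],
])

```text
t: 25.2
eef_pos: [608.3, 228.8, 74.2]
tcp_rot: [3.142, -0.001, 0.208]
ft_force: [1.8, 0.8, 2.3]
opening: 0.006
grip_force: 1.2
```

>>> carry_out([
  [0, 0, 1, 0, 1],
  [0, 0, 1, 0, 1],
  [0, 0, 0, 0, 1],
])

```text
t: 25.5
eef_pos: [607.7, 228.7, 71.9]
tcp_rot: [3.141, 0.001, 0.208]
ft_force: [1.1, -0.5, 0.6]
opening: 0.005
grip_force: 0.5
```

>>> carry_out([
  [0, 0, 1, 0, 1],
  [0, 0, 1, 0, 1],
  [0, 0, 0, 0, 1],
])

```text
t: 25.8
eef_pos: [607.9, 228.7, 70.0]
tcp_rot: [3.142, 0.0, 0.208]
ft_force: [0.5, 0.7, 2.1]
opening: 0.006
grip_force: 0.5
```

>>> carry_out([
  [0, 0, 1, 0, 1],
  [0, 0, 1, 0, 1],
  [0, 0, 0, 0, 1],
])

```text
t: 26.1
eef_pos: [608.0, 228.7, 68.1]
tcp_rot: [3.142, 0.0, 0.208]
ft_force: [1.0, 0.2, 1.1]
opening: 0.006
grip_force: 0.6
```

>>> carry_out([
  [0, 0, 1, 0, 1],
  [0, 0, 1, 0, 1],
  [0, 0, 0, 0, 1],
])

```text
t: 26.4
eef_pos: [607.9, 228.7, 66.1]
tcp_rot: [3.141, 0.0, 0.208]
ft_force: [1.6, 1.1, 1.7]
opening: 0.007
grip_force: 0.7
```

>>> carry_out([
  [0, 0, 1, 0, 1],
  [0, 0, 1, 0, 1],
  [0, 0, 0, 0, 1],
])

```text
t: 26.7
eef_pos: [608.0, 228.7, 64.1]
tcp_rot: [3.142, 0.0, 0.208]
ft_force: [0.9, 0.1, 1.1]
opening: 0.005
grip_force: 0.7
```

Run:
```python
from h import *
w=wrist(); s=env.read_camera("scene")["color"][270:400,330:490]
a=cv2.resize(s,(490,398)); b=w["color"][:398,160:470]
cv2.imwrite("pics/press.png",np.clip(np.hstack([a,b])*1.4,0,255).astype(np.uint8)[:,:,::-1])
```

```text
(no output)
```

View pics/press.png

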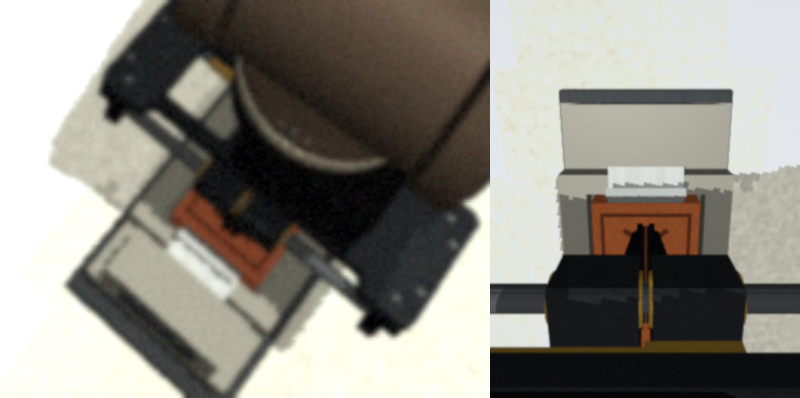

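>>> carry_out([
  [0, 0, 1, 0, 1],
  [0, 0, 1, 0, 1],
  [0, 0, 0, 0, 1],
])

```text
t: 27.1
eef_pos: [607.9, 228.7, 62.0]
tcp_rot: [3.141, 0.0, 0.208]
ft_force: [1.0, 0.5, 1.5]
opening: 0.003
grip_force: 0.6
```

>>> carry_out([
  [0, 0, 1, 0, 1],
  [0, 0, 1, 0, 1],
  [0, 0, 0, 0, 1],
])

```text
t: 27.4
eef_pos: [607.6, 228.7, 59.8]
tcp_rot: [3.141, 0.001, 0.208]
ft_force: [0.2, -0.4, 0.6]
opening: 0.003
grip_force: 0.0
```

>>> carry_out([
  [0, 0, 1, 0, 1],
  [0, 0, 0, 0, 1],
  [0, 0, 0, 0, 1],
])

```text
t: 27.7
eef_pos: [607.8, 228.7, 59.1]
tcp_rot: [3.141, 0.0, 0.208]
ft_force: [0.1, 0.7, -0.5]
opening: 0.006
grip_force: 0.0
```

>>> carry_out([
  [0, 0, 1, 0, 1],
  [0, 0, 0, 0, 1],
  [0, 0, 0, 0, 1],
])

```text
t: 28.0
eef_pos: [608.0, 228.8, 58.7]
tcp_rot: [3.141, -0.0, 0.208]
ft_force: [-2.2, 0.3, 5.7]
opening: 0.004
grip_force: 2.6
```

>>> carry_out([
  [0, 0, 1, 0, 1],
  [0, 0, 0, 0, 1],
  [0, 0, 0, 0, 1],
])

```text
t: 28.3
eef_pos: [608.1, 228.8, 58.6]
tcp_rot: [3.141, -0.001, 0.208]
ft_force: [-3.2, -1.3, 13.2]
opening: 0.005
grip_force: 6.8
```

>>> carry_out([
  [0, 0, 1, 0, 1],
  [0, 0, 0, 0, 1],
  [0, 0, 0, 0, 1],
])

```text
t: 28.6
eef_pos: [608.1, 228.8, 58.5]
tcp_rot: [3.141, -0.001, 0.208]
ft_force: [-6.9, -2.5, 21.2]
opening: 0.006
grip_force: 10.9
```

>>> carry_out([
  [0, 0, -5, 0, 1],
  [0, 0, -20, 0, 1],
  [-10, 0, -30, 0, 1],
  [-20, 0, -30, 0, 1],
  [-30, 0, -10, 0, 1],
  [-30, 0, 0, 0, 1],
  [-20, 0, 0, 0, 1],
  [0, 0, 0, 0, 1],
  [0, 0, 0, 0, 1],
])

```text
t: 29.5
eef_pos: [500.9, 206.2, 151.5]
tcp_rot: [3.142, -0.001, 0.208]
ft_force: [-0.3, 0.4, -0.9]
opening: 0.006
grip_force: 0.0
```

Run:
```python
from h import *
np.set_printoptions(suppress=True,precision=1,linewidth=160)
w=wrist(); im=w["color"]; p=blob(im,(0,110,40),(20,255,255),(180,0,470,300)); print(p.min(0),p.max(0))
o=np.array([589.8,223.3]); t=np.radians(11.8); A=np.array([[np.cos(t),np.sin(t)],[-np.sin(t),np.cos(t)]])
L=lambda px,z:(at(w,px,z)[:,:2]-o)@A.T
q=L(p,51); print(rect(np.c_[q,q[:,0]]), q.min(0),q.max(0))
m=np.zeros(im.shape[:2],np.uint8); cv2.fillPoly(m,[p.astype(int)],1)
for v in range(int(p[:,1].min()),int(p[:,1].max())+1,8):
    u=np.flatnonzero(m[v]); e=L([(u.min()-.5,v),(u.max()+.5,v)],51); print(v,u.min(),u.max(),e.ravel(),"width",e[1,1]-e[0,1])
for u in (280,290,300,315,330,340,350): r=np.flatnonzero(m[:,u]); print(u, r.min() if len(r) else 0, L([(u,r.min())],51) if len(r) else 0)
# side-wall lines: dark
s=env.read_camera("top");
```

```text
[274.  16.] [356. 172.]
[-14.6   0.9 114.4  59.9   0.1] [-71.9 -29.2] [42.6 30.8]
16 277 352 [ 42.5  28.8  42.6 -25.7] width -54.444343876814955
24 274 356 [ 37.3  31.1  37.4 -28.7] width -59.824564060482984
32 275 356 [ 32.   30.5  32.2 -28.9] width -59.469460343486574
40 275 356 [ 26.7  30.7  26.8 -29.1] width -59.8396862983834
48 275 356 [ 21.3  30.9  21.4 -29.3] width -60.214550799247874
56 275 355 [ 15.8  31.1  16.  -28.8] width -59.85518739026004
64 276 355 [ 10.3  30.5  10.4 -29. ] width -59.49126688784729
72 276 355 [  4.7  30.7   4.8 -29.2] width -59.87108684564363
80 276 354 [ -1.   30.9  -0.8 -28.6] width -59.50258926317399
88 276 354 [ -6.7  31.   -6.6 -28.9] width -59.88739505913027
96 277 354 [-12.6  30.5 -12.4 -29.1] width -59.51420896664062
104 277 353 [-18.5  30.6 -18.3 -28.5] width -59.13613025503007
112 277 354 [-24.4  30.8 -24.3 -29.5] width -60.29920058882379
120 277 353 [-30.5  31.  -30.4 -28.9] width -59.92131328395945
128 278 353 [-36.6  30.4 -36.5 -29.1] width -59.53837764714682
136 278 353 [-42.9  30.6 -42.7 -29.3] width -59.93895833134465
144 278 353 [-49.2  30.8 -49.  -29.6] width -60.34496582860599
152 278 352 [-55.6  31.  -55.4 -29. ] width -59.95708205415201
160 279 352 [-62.   30.4 -61.9 -29.2] width -59.5638740019661
168 279 351 [-68.6  30.5 -68.5 -28.6] width -59.16522582945694
280 16 [[42.5 26.3]]
290 21 [[39.3 19.2]]
300 21 [[39.3 12. ]]
315 21 [[39.3  1.2]]
330 21 [[39.3 -9.6]]
340 21 [[ 39.4 -16.8]]
350 16 [[ 42.6 -23.9]]
```

```bash
python3 -c "
from cell import env
print(env.job_done())"
```

```text
the job is handed in; nothing more can be done
None
```

The plaque is mounted and the job is handed in: final measurements show it level and flush, hooked under the lip, catch back over its edge. It took about 30 s with at most about 21 N pressing and 11.5 N a finger pinching. The hand-in gave no verdict, I viewed 11 pictures against the limit of 10, and I used the blue look-alike to test grip force and tilting, so it may lie slightly shifted. The tray also sits about 17 mm from the centre I measured for the base, more than its 6 mm setting allows, so I assumed the base is not centred on the cradle origin.

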